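# Shelve the snack stall's canisters by height

## Robot

A 6-joint arm with a two-finger parallel gripper is mounted at the origin on the work surface. World frame = base frame: x ahead of the robot, y to its left, z up, the work surface at z = 0. Lengths are in mm, angles in rad, forces in N, time in s.
With the tool pointing down it reaches from about 300 to 775 mm from the base axis. Payload 14.6 kg.
Tool frame: the origin (TCP) lies midway between the tips of the shut fingers; the grasp point (between the pads) lies 19 mm behind it; y points along the fingers, z is the direction in which the jaws open and shut, and the axes are right-handed (so a half turn about y gives the same grasp; the last joint's range is limited). The gripper opens to 94 mm and grips with 3 to 60 N. Pads are 16 mm wide; open, the fingers measure 119 mm over their backs; the gripper's body (75 mm by 177 mm) begins 78 mm behind the grasp point.
Start: joints at [-1.264, 0.3, 1.521, -0, 1.321, -0.067], TCP at [200.828, -512.013, 205.446] pointing down, gripper open.
Joint ranges: [-3.03, 3.03], [-0.79, 2.21], [0.23, 2.52], [-1.04, 4.18], [0, 3.07], [-2.55, 2.55]. Speed limits (rad/s): [2.22, 2.22, 2.57, 3.14, 3.14, 3.14].

## Interface

Orientations are given as [roll, pitch, yaw] about the fixed x, y, z axes, in that order (R = Rz(yaw) Ry(pitch) Rx(roll)).
In Python, from cell import manip gives the robot as it stands.
- The arm moves only by the tool play_rows, never from a script. Its argument "series" is a list of rows, each a list of 3 entries, a list of its own where there are three numbers: the shift along the tool's x, y, z in m, then the turn about the tool's y in rad, then the closure, from 0 (fully open) to 1 (shut). In form: [[[dx, dy, dz], twist, grip], ...]. A call has 1 to 20 rows; each row is the pose to reach, as a shift and turn from the pose measured when the call began, along the tool's axes at that moment; what a row does not reach only later rows make up. A row lasts 1/10 s, in which the tool goes at most 50 mm and 8.59 degrees, less where a joint would pass 70% of its speed; a pose out of reach is approached as far as the arm can. A call with a gripper value outside its range is refused whole. The fingers move at their own pace and stop on an object; "squeeze" is the grip in N (left out, the last holds). Time passes only in rows, so rows that repeat a pose let the fingers close. It gives the time, the measured TCP pose, the force and the opening at its end, in the units of the state.
- manip.read_state(): the state, without advancing time (a new reading comes with each control period).
- manip.camera(name): name is "side" or "top" or "wrist"; returns the picture (400x640x3 uint8, red, green, blue); there is no depth.
- manip.camera_params(name): a dict with "K" (3x3 intrinsics, pixels), "dist_coeffs" ([k1, k2, p1, p2, k3] as OpenCV has them; the pictures are not rectified), "rvec" (rotation vector, rad) and "tvec" (3), from world to camera coordinates, as OpenCV has them. Camera axes: x right, y down, z forward; pixel columns grow to the right and rows downward; lengths in mm; the calibration is good to about 2 mm. A picture is of the moment at which its call begins: read the wrist's pose just before it. camera_params takes no time and is no camera call; for the wrist camera it gives the pose at the moment of the call.
- manip.sign_off(): hands the job in, once; it reports no verdict.
The state is a dict: "clock": time; "joints": joint angles; "qd": joint speeds; "effort": joint torques, N m; "eef_pos": TCP position; "eef_rot": TCP orientation; "wrist_force": force on the tool from outside, world axes, zero at the start; "moment": the same for the moment, N m; "finger_gap": finger opening in mm.
Only numpy, scipy, OpenCV 4.12 (cv2) and the standard library are available. Lean on these libraries where they do the work, as an engineer would, in place of code of your own. Each camera call takes 0.05 s, during which the arm holds its last target. There are 200 camera calls.

## Task

Put away the three red-lidded canisters in the two-tier rack: the two taller ones side by side on the lower shelf and the short one on the upper shelf. Set each down gently and upright, fully inside so that it does not overhang the shelf's front edge, without tipping a canister over on the way or knocking it hard against the rack. Leave the spray bottle, the metal cup and the blue basket where they are.

Things in the scene. Friction and masses are not known exactly. Their poses are not given: they have to be found in the camera images.
- rack: Fixed two-tier rack, 130 mm deep (x), 300 wide (y), 297 high (z). Origin: centre of its underside, on the counter. Open front faces its own -x, the table's right half (about world -y). Dark wood boards at z = 0 to 15 and 180 to 192 mm, spanning x = -65 to 65 mm; clear cover sheet at 292 to 297 mm, x = -45 to 65 mm; all 300 mm wide. Corner posts 8 mm wide, centred at y = +-145.5, x = +-59 mm (283 mm free between).
- lower_shelf (a point): Centre of the lower board's upper surface, 15 mm above the rack's origin; axes as the rack's (x to the back, y along the width, z up). Front edge at x = -65 mm. Headroom 165 mm up to the upper board. A low stop bar, 9 to 21 mm above the board, runs along the back at x = 57 to 63 mm; side bars at 26 to 34 mm above it join the posts.
- upper_shelf (a point): Centre of the upper board's upper surface, 192 mm above the rack's origin; axes as the rack's. Front edge at x = -65 mm. Headroom 100 mm up to the clear cover, which begins 20 mm behind that edge. The same back stop bar and side bars as below.
- canister_a: Tallest canister: upright closed cylinder, amber body, paper band, red lid; 54 mm diameter over its whole height, 145 mm high, 0.17 to 0.55 kg. Origin: centre of its underside, z up along its axis.
- canister_b: Second tallest canister: upright closed cylinder, amber body, paper band, red lid; 54 mm diameter over its whole height, 120 mm high, 0.17 to 0.55 kg. Origin: centre of its underside, z up along its axis.
- canister_c: Short canister: upright closed cylinder, amber body, paper band, red lid; 54 mm diameter over its whole height, 80 mm high, 0.17 to 0.55 kg. Origin: centre of its underside, z up along its axis.
- spray_bottle: Bystander: white spray bottle with blue trigger head, 72 mm diameter, 192 mm high, standing loose. Origin: centre of its underside.
- steel_cup: Bystander: open metal cup, 72 mm rim diameter, 85 mm high, loose. Origin: centre of its underside.
- basket: Bystander: blue plastic basket 160 x 220 x 75 mm (x, y, z), loose, beyond the canisters. Origin: centre of its underside.
Mind the look-alikes: they are no part of the job. What is shaped like the canister_c but turquoise is not meant.

How it is judged (in metres and radians):
At the end, for the whole second after the job is handed in: The 145 and 120 mm canisters stand on the lower shelf, the 80 mm one on the upper, each upright (within 4.5 degrees), its underside within 6 mm of the board, its axis at least 20 mm behind the front edge (overhang at most 7 mm) and between the posts, at rest (x of canister_a in the frame of lower_shelf between -0.045 and 0.05 m and y of canister_a in the frame of lower_shelf between -0.13 and 0.13 m and z of canister_a in the frame of lower_shelf between -0.006 and 0.006 m and angle between each of canister_a, canister_b, canister_c's own z axis and vertical below 0.08 rad and linear speed of each of canister_a, canister_b, canister_c below 0.02 m/s and x of canister_b in the frame of lower_shelf between -0.045 and 0.05 m and y of canister_b in the frame of lower_shelf between -0.13 and 0.13 m and z of canister_b in the frame of lower_shelf between -0.006 and 0.006 m and x of canister_c in the frame of upper_shelf between -0.045 and 0.05 m and y of canister_c in the frame of upper_shelf between -0.13 and 0.13 m and z of canister_c in the frame of upper_shelf between -0.006 and 0.006 m); the robot touches nothing.
It fails at once if a canister is knocked or tipped over (more than about 70 degrees from upright) (angle between any of canister_a, canister_b, canister_c's own z axis and vertical above 1.2 rad).
It fails at once if a canister strikes or is pressed against the rack with more than 60 N (contact force between any of canister_a, canister_b, canister_c and rack above 60 N).
It fails at once if the spray bottle, metal cup or blue basket is shifted by more than 30 mm (distance of any of spray_bottle, steel_cup, basket from where it was at the start of the episode above 0.03 m).
It also fails if it takes over 72 s, if anything falls off the work surface, if the arm or the gripper's body presses on something with over 40 N, if the wrist force passes 120 N, or if a joint passes its speed limit or range.

## Working session

There is one attempt and no reset: what is moved stays moved. The work goes in short steps, Python scripts to look and compute and a tool call to move; the robot and the scene stay as the last step left them, time stands still between calls to the robot, and variables do not carry over. Pictures are saved under pics/ and viewed, about 8 in all and at most 12, crops included, and the job is handed in when it is done.

Besides the shell and the picture viewer there is one more tool, called after "Emit:" as name(argument=value, ...) on one line, values as JSON. play_rows: Moves the arm, as the interface text tells. Its arguments: {"type":"object","properties":{"series":{"type":"array","items":{"type":"array"}},"squeeze":{"type":"number"}},"required":["series"]}

```bash
ls; mkdir -p pics
python3 - <<'E'
from cell import manip
import cv2,numpy as np
s=manip.read_state();print({k:np.round(v,3).tolist() for k,v in s.items()})
for n in ("side","top","wrist"):
    p=manip.camera_params(n);im=manip.camera(n);cv2.imwrite(f"pics/{n}0.png",im[:,:,::-1])
    R=cv2.Rodrigues(np.array(p["rvec"],float))[0];print(n,np.round(p["K"],1).tolist(),np.round(p["dist_coeffs"],3),"cam at",np.round(-R.T@np.array(p["tvec"]).ravel()),np.round(R,2).tolist())
E
```

```text
pics
{'clock': 0.0, 'joints': [-1.264, 0.3, 1.522, 0.0, 1.321, -0.067], 'qd': [0.002, 0.001, -0.001, 0.002, 0.0, 0.001], 'effort': [0.001, -53.181, -35.274, 0.071, 0.024, -0.0], 'eef_pos': [200.751, -511.761, 204.89], 'eef_rot': [-1.572, 0.0, -2.768], 'wrist_force': [-0.322, 0.385, 0.056], 'moment': [0.019, -0.002, 0.034], 'finger_gap': 94.143}
side [[396.6, 0.0, 316.1], [0.0, 396.6, 201.8], [0.0, 0.0, 1.0]] [-0.003  0.     0.     0.     0.   ] cam at [487. 536. 796.] [[-0.99, -0.13, -0.02], [-0.08, 0.73, -0.67], [0.1, -0.67, -0.74]]
top [[426.2, 0.0, 318.6], [0.0, 426.2, 195.2], [0.0, 0.0, 1.0]] [-0.107  0.     0.     0.     0.   ] cam at [ 382.  -36. 1091.] [[-0.06, -1.0, -0.0], [-0.98, 0.06, -0.21], [0.21, -0.01, -0.98]]
wrist [[303.2, 0.0, 314.8], [0.0, 303.2, 201.9], [0.0, 0.0, 1.0]] [-0.054  0.     0.     0.     0.   ] cam at [ 263. -488.  384.] [[0.37, -0.93, -0.0], [-0.91, -0.36, 0.23], [-0.22, -0.08, -0.97]]
```

View pics/side0.png

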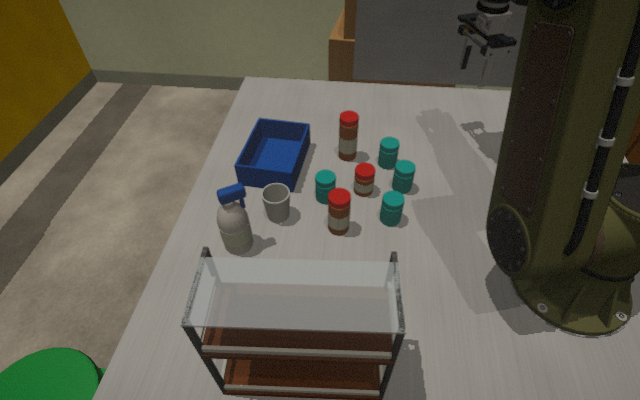

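View pics/top0.png

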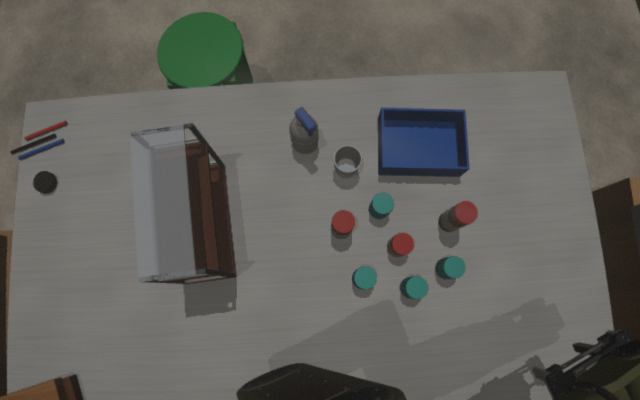

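The side view shows the tall reds at about (348,120) and (339,198), the short red at (365,170) among turquoise look-alikes, and the rack front facing the canisters. In the top view the red lids are at (343,222), (403,244) and (462,213), and the rack at x≈130–235. I'll measure these now.

```bash
cat > h.py <<'E'
from cell import manip
import cv2,numpy as np
def rays(name,uv,p=None):
    p=p or manip.camera_params(name);R=cv2.Rodrigues(np.array(p["rvec"],float))[0];t=np.array(p["tvec"],float).ravel()
    n=cv2.undistortPoints(np.array(uv,float).reshape(-1,1,2),np.array(p["K"]),np.array(p["dist_coeffs"])).reshape(-1,2)
    return -R.T@t,np.c_[n,np.ones(len(n))]@R
def plane(name,uv,z,p=None):
    c,d=rays(name,uv,p);return c+d*((z-c[2])/d[:,2])[:,None]
def tri(a,ua,b,ub):
    c1,d1=rays(a,[ua]);c2,d2=rays(b,[ub]);A=np.c_[d1[0],-d2[0]];s=np.linalg.lstsq(A,c2-c1,rcond=None)[0]
    p,q=c1+s[0]*d1[0],c2+s[1]*d2[0];return (p+q)/2,np.linalg.norm(p-q)
def blobs(im,lo,hi,minA=60):
    m=cv2.inRange(cv2.cvtColor(im,cv2.COLOR_RGB2HSV),lo,hi);n,l,s,c=cv2.connectedComponentsWithStats(m)
    return [(c[i].round(1).tolist(),s[i].tolist()) for i in range(1,n) if s[i][4]>minA]
E
python3 - <<'E'
from h import *
for n in("top","side"):
    im=cv2.imread(f"pics/{n}0.png")[:,:,::-1].copy()
    hs=((0,170,90),(6,255,255)) 
    print(n,"red",blobs(im,*hs));print("turq",blobs(im,(80,120,60),(95,255,255)));print("blue",blobs(im,(105,120,40),(125,255,255)))
for u,z in(((343,222),120),((403,244),80),((462,213),145)):print(u,z,plane("top",[u],z).round(0))
T=cv2.imread("pics/top0.png")
cv2.imwrite("pics/rack.png",np.hstack([cv2.resize(T[110:295,120:250],None,fx=3,fy=3,interpolation=2)[:560],cv2.resize(cv2.imread("pics/side0.png")[240:400,175:415],None,fx=1.7,fy=3.5,interpolation=2)[:555].copy() if 0 else cv2.copyMakeBorder(cv2.resize(cv2.imread("pics/side0.png")[240:400,175:415],(400,267)),0,555-267,0,0,0)]))
E
```

```text
top red []
turq [([381.7, 206.4], [373, 199, 20, 15, 190]), ([453.7, 266.8], [444, 257, 21, 21, 338]), ([364.8, 277.6], [355, 268, 21, 21, 345]), ([416.1, 287.2], [406, 277, 21, 21, 352])]
blue [([421.6, 143.1], [381, 109, 88, 60, 3667]), ([40.1, 148.9], [19, 140, 44, 18, 101])]
side red [([348.5, 116.6], [340, 111, 18, 12, 170]), ([364.7, 169.8], [355, 163, 20, 14, 218]), ([338.8, 196.3], [328, 188, 22, 17, 291])]
turq [([394.5, 179.5], [379, 137, 36, 89, 1487]), ([323.9, 184.0], [316, 170, 19, 34, 449])]
blue [([269.1, 157.5], [217, 118, 92, 84, 3425])]
(343, 222) 120 [[528. -99. 120.]]
(403, 244) 80 [[ 472. -241.   80.]]
(462, 213) 145 [[ 527. -370.  145.]]
```

View pics/rack.png

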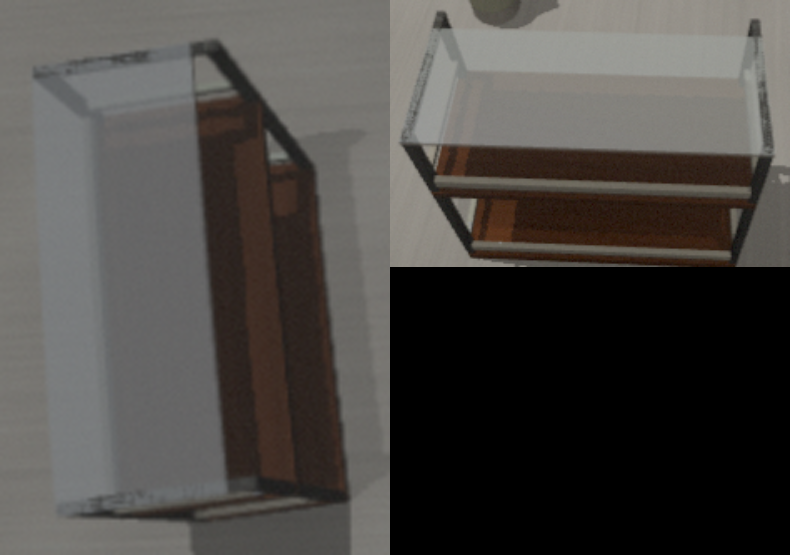

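Run:
```python
from h import *
def q(u,z):return plane("top",u,z)[:,:2]
C=q([(183.3,125.7),(195.7,273.3),(131,135),(139.3,281)],297)
print("cover F,F,B,B",C.round(0).tolist(),"len",np.linalg.norm(C[0]-C[1]),np.linalg.norm(C[2]-C[3]),"depth",np.linalg.norm(C[0]-C[2]))
for nm,u,z in(("low front",[(225,166),(235.7,275)],15),("up front",[(207.3,143.3),(218,273)],192)):
    P=q(u,z);d=P[1]-P[0];print(nm,P.round(0).tolist(),np.linalg.norm(d).round(0),"dir",np.degrees(np.arctan2(d[1],d[0])).round(1))
for a,b in(((343,222),(338.8,196.3)),((403,244),(364.7,169.8)),((462,213),(348.5,117))):
    p,e=tri("top",a,"side",b);print("lid",p.round(0),round(e,1))
print("turq",plane("top",[(381.7,204),(453.7,266.8),(364.8,277.6),(416.1,287.2)],80).round(0).tolist())
```

```text
cover F,F,B,B [[715.0, 218.0], [421.0, 192.0], [703.0, 326.0], [412.0, 300.0]] len 294.4613826938489 291.96906240575385 depth 108.69780770322701
low front [[711.0, 194.0], [426.0, 171.0]] 286.0 dir -175.5
up front [[712.0, 196.0], [425.0, 174.0]] 288.0 dir -175.8
lid [529. -99. 116.] 1.6
lid [ 473. -242.   75.] 0.8
lid [ 528. -369.  148.] 1.9
turq [[572.0, -198.0, 80.0], [410.0, -357.0, 80.0], [399.0, -143.0, 80.0], [369.0, -262.0, 80.0]]
```

Emit:
play_rows(series=[[[0, -0.1, 0], 0, 0], [[0, -0.2, 0], 0, 0], [[0, -0.3, 0], 0, 0], [[0, -0.4, 0], 0, 0], [[0, -0.5, 0], 0, 0], [[0, -0.6, 0], 0, 0], [[0, -0.7, 0], 0, 0], [[0, -0.8, 0], 0, 0], [[0, -0.8, 0], 0, 0], [[0, -0.8, 0], 0, 0], [[0, -0.8, 0], 0, 0], [[0, -0.8, 0], 0, 0], [[0, -0.8, 0], 0, 0], [[0, -0.8, 0], 0, 0], [[0, -0.8, 0], 0, 0], [[0, -0.8, 0], 0, 0]])

```text
clock: 1.75
eef_pos: [160.2, -408.6, 696.1]
eef_rot: [-1.554, 0.0, -2.768]
wrist_force: [-0.5, 1.0, -0.2]
finger_gap: 94.3
```

Emit:
play_rows(series=[[[0, 0, 5], 0, 0], [[0, 0, 5], 0, 0], [[0, 0, 5], 0, 0], [[0, 0, 5], 0, 0], [[0, 0, 5], 0, 0], [[0, 0, 5], 0, 0], [[0, 0, 5], 0, 0], [[0, 0, 5], 0, 0], [[0, 0, 5], 0, 0], [[0, 0, 5], 0, 0]])

```text
clock: 2.75
eef_pos: [256.1, -653.2, 467.2]
eef_rot: [-1.532, 0.0, -2.768]
wrist_force: [-0.7, -0.0, -0.4]
finger_gap: 94.0
```

Run:
```python
from h import *
s=manip.read_state();print(np.round(s["joints"],3),np.round(s["qd"],2),s["eef_pos"],s["eef_rot"])
```

```text
[-1.25   0.76   0.236  0.003  2.106 -0.052] [ 0.01  0.32 -0.   -0.   -0.33  0.01] [ 256.11606664 -653.21753284  467.16760454] [-1.53162650e+00  1.53831554e-04 -2.76783829e+00]
```

```bash
cat > k.py <<'E'
from scipy.spatial.transform import Rotation as Ro
import numpy as np
def W(j):return Ro.from_euler('ZYZYZ',[j[0],j[1]+j[2],j[3],j[4],j[5]])
E0=Ro.from_euler('xyz',[-1.572,0,-2.768]);C=W([-1.264,.3,1.522,0,1.321,-.067]).inv()*E0
E
python3 - <<'E'
from k import *
print(C.as_matrix().round(2).tolist())
print((W([-1.25,.76,.236,.003,2.106,-.052])*C).as_euler('xyz').round(3))
th=np.radians(94.6)
for tilt in(45,60,80):
  t=np.radians(tilt);yv=np.array([np.cos(th)*np.sin(t),np.sin(th)*np.sin(t),-np.cos(t)])
  for sg in(1,-1):
    zv=sg*np.array([np.sin(th),-np.cos(th),0]);xv=np.cross(yv,zv);T=Ro.from_matrix(np.c_[xv,yv,zv])
    for j1 in(-.6,-.2,.2):
      for j23 in(1.6,2.1):
        Q=(Ro.from_euler('ZY',[j1,j23]).inv()*T*C.inv()).as_euler('ZYZ')
        print(tilt,"cam up" if xv[2]<0 else "cam dn",j1,j23,Q.round(2),"or",[round((Q[0]+2*np.pi)%(2*np.pi)-np.pi,2),round(-Q[1],2),round((Q[2]+2*np.pi)%(2*np.pi)-np.pi,2)])
E
```

```text
Traceback (most recent call last):
  File "k.py", line 4, in <module>
    E0=Ro.from_euler('xyz',[-1.572,0,-2.768]);C=W([-1.264,.3,1.522,0,1.321,-.067]).inv()*E0
                                                ~^^^^^^^^^^^^^^^^^^^^^^^^^^^^^^^^^
  File "k.py", line 3, in W
    def W(j):return Ro.from_euler('ZYZYZ',[j[0],j[1]+j[2],j[3],j[4],j[5]])
                    ~~~~~~~~~~~~~^^^^^^^^^^^^^^^^^^^^^^^^^^^^^^^^^^^^^^^^^
  File "scipy/spatial/transform/_rotation.pyx", line 1413, in scipy.spatial.transform._rotation.Rotation.from_euler
ValueError: Expected axis specification to be a non-empty string of upto 3 characters, got ZYZYZ
```

```bash
sed -i "s/^def W.*/def W(j):return Ro.from_euler('ZY',[j[0],j[1]+j[2]])*Ro.from_euler('ZYZ',[j[3],j[4],j[5]])/" k.py
python3 - <<'E'
from k import *
print(C.as_matrix().round(2).tolist())
print((W([-1.25,.76,.236,.003,2.106,-.052])*C).as_euler('xyz').round(3))
th=np.radians(94.6)
for tilt in(0.05,45,60,80):
  t=np.radians(tilt);yv=np.array([np.cos(th)*np.sin(t),np.sin(th)*np.sin(t),-np.cos(t)])
  for sg in(1,-1):
    zv=sg*np.array([np.sin(th),-np.cos(th),0]);xv=np.cross(yv,zv);T=Ro.from_matrix(np.c_[xv,yv,zv])
    for j1 in(-.6,-.2,.2,1.65):
      for j23 in(1.6,2.1):
        Q=(Ro.from_euler('ZY',[j1,j23]).inv()*T*C.inv()).as_euler('ZYZ')
        if j1!=1.65 or j23==1.6:print(tilt,"cam up" if xv[2]<0 else "cam dn",j1,j23,Q.round(2))
E
```

```text
[[0.0, -0.0, -1.0], [-1.0, -0.0, -0.0], [-0.0, 1.0, -0.0]]
[-1.531  0.    -2.767]
0.05 cam up -0.6 1.6 [ 0.    1.54 -0.68]
0.05 cam up -0.6 2.1 [ 0.    1.04 -0.68]
0.05 cam up -0.2 1.6 [ 0.    1.54 -0.28]
0.05 cam up -0.2 2.1 [ 0.    1.04 -0.28]
0.05 cam up 0.2 1.6 [0.   1.54 0.12]
0.05 cam up 0.2 2.1 [0.   1.04 0.12]
0.05 cam up 1.65 1.6 [0.   1.54 1.57]
0.05 cam dn -0.6 1.6 [0.   1.54 2.46]
0.05 cam dn -0.6 2.1 [0.   1.04 2.46]
0.05 cam dn -0.2 1.6 [0.   1.54 2.86]
0.05 cam dn -0.2 2.1 [0.   1.04 2.86]
0.05 cam dn 0.2 1.6 [ 0.    1.54 -3.02]
0.05 cam dn 0.2 2.1 [ 0.    1.04 -3.02]
0.05 cam dn 1.65 1.6 [-0.    1.54 -1.57]
45 cam up -0.6 1.6 [ 0.65  2.01 -0.54]
45 cam up -0.6 2.1 [ 0.58  1.6  -0.84]
45 cam up -0.2 1.6 [ 0.76  1.75 -0.22]
45 cam up -0.2 2.1 [ 0.76  1.38 -0.57]
45 cam up 0.2 1.6 [0.78 1.47 0.06]
45 cam up 0.2 2.1 [ 0.89  1.13 -0.32]
45 cam up 1.65 1.6 [0.   0.76 1.57]
45 cam dn -0.6 1.6 [0.65 2.01 2.6 ]
45 cam dn -0.6 2.1 [0.58 1.6  2.31]
45 cam dn -0.2 1.6 [0.76 1.75 2.92]
45 cam dn -0.2 2.1 [0.76 1.38 2.58]
45 cam dn 0.2 1.6 [ 0.78  1.47 -3.08]
45 cam dn 0.2 2.1 [0.8
[... 393 characters left out ...]
am dn -0.2 1.6 [1.02 1.8  2.97]
60 cam dn -0.2 2.1 [0.98 1.52 2.55]
60 cam dn 0.2 1.6 [ 1.05  1.45 -3.11]
60 cam dn 0.2 2.1 [1.16 1.22 2.72]
60 cam dn 1.65 1.6 [ 0.    0.49 -1.57]
80 cam up -0.6 1.6 [ 1.33  2.23 -0.18]
80 cam up -0.6 2.1 [ 1.03  2.03 -0.72]
80 cam up -0.2 1.6 [ 1.38  1.84 -0.08]
80 cam up -0.2 2.1 [ 1.28  1.72 -0.58]
80 cam up 0.2 1.6 [ 1.4   1.45 -0.01]
80 cam up 0.2 2.1 [ 1.48  1.38 -0.51]
80 cam up 1.65 1.6 [0.01 0.15 1.56]
80 cam dn -0.6 1.6 [1.33 2.23 2.97]
80 cam dn -0.6 2.1 [1.03 2.03 2.42]
80 cam dn -0.2 1.6 [1.38 1.84 3.06]
80 cam dn -0.2 2.1 [1.28 1.72 2.57]
80 cam dn 0.2 1.6 [1.4  1.45 3.13]
80 cam dn 0.2 2.1 [1.48 1.38 2.63]
80 cam dn 1.65 1.6 [ 0.01  0.15 -1.58]
```

Emit:
play_rows(series=[[[-0.467, 0, -0.249], -1.277, 0], [[-0.467, 0, -0.249], -1.277, 0], [[-0.467, 0, -0.249], -1.277, 0], [[-0.467, 0, -0.249], -1.277, 0], [[-0.467, 0, -0.249], -1.277, 0], [[-0.467, 0, -0.249], -1.277, 0], [[-0.467, 0, -0.249], -1.277, 0], [[-0.467, 0, -0.249], -1.277, 0], [[-0.467, 0, -0.249], -1.277, 0], [[-0.467, 0, -0.249], -1.277, 0], [[-0.467, 0, -0.249], -1.277, 0], [[-0.6, 0, -0.5], -1.277, 0], [[-0.6, 0, -0.5], -1.277, 0], [[-0.6, 0, -0.5], -1.277, 0], [[-0.6, 0, -0.5], -1.277, 0], [[-0.6, 0, -0.5], -1.277, 0], [[-0.6, 0, -0.5], -1.277, 0]])

```text
clock: 4.45
eef_pos: [632.1, 34.1, 447.1]
eef_rot: [-1.561, -0.037, -1.489]
wrist_force: [-0.6, -0.6, 0.2]
finger_gap: 94.0
```

Run:
```python
from h import *
s=manip.read_state();print(np.round(s["joints"],3),np.round(s["eef_pos"]),np.round(s["eef_rot"],3))
```

```text
[ 0.012  0.48   0.729 -0.039  1.92  -0.084] [632.  34. 447.] [-1.561 -0.037 -1.489]
```

Emit:
play_rows(series=[[[-0.4, -0.06, -0.15], 0, 0], [[-0.4, -0.06, -0.15], 0, 0], [[-0.4, -0.06, -0.15], 0, 0], [[-0.4, -0.06, -0.15], 0, 0], [[-0.4, -0.06, -0.15], 0, 0], [[-0.4, -0.06, -0.15], 0, 0], [[-0.4, -0.06, -0.15], 0, 0], [[-0.4, -0.06, -0.15], 0, 0], [[-0.4, -0.06, -0.15], 0, 0], [[-0.62, -0.06, -0.63], 0, 0], [[-0.62, -0.06, -0.63], 0, 0], [[-0.62, -0.06, -0.63], 0, 0], [[-0.62, -0.06, -0.63], 0, 0], [[-0.62, -0.06, -0.63], 0, 0], [[-0.62, -0.06, -0.63], 0, 0], [[-0.62, -0.06, -0.63], 0, 0], [[-0.62, -0.06, -0.63], 0, 0], [[-0.62, -0.06, -0.63], 0, 0], [[-0.62, -0.06, -0.63], 0, 0], [[-0.62, -0.06, -0.63], 0, 0]])

```text
clock: 6.45
eef_pos: [-50.5, 602.7, 476.5]
eef_rot: [-1.561, -0.039, -1.487]
wrist_force: [-0.2, 0.2, -1.4]
finger_gap: 93.9
```

Emit:
play_rows(series=[[[-3, 0, 0], 0, 0], [[-3, 0, 0], 0, 0], [[-3, 0, 0], 0, 0], [[-3, 0, 0], 0, 0], [[-3, 0, 0], 0, 0]])

```text
clock: 6.95
eef_pos: [-57.6, 725.9, 404.8]
eef_rot: [-1.561, -0.019, -1.486]
wrist_force: [-0.9, 0.4, 1.5]
finger_gap: 94.4
```

Emit:
play_rows(series=[[[-3, 0, 0], 0, 0], [[-3, 0, 0], 0, 0]])

```text
clock: 7.15
eef_pos: [-60.3, 756.0, 364.8]
eef_rot: [-1.561, 0.006, -1.486]
wrist_force: [0.2, -1.1, 1.0]
finger_gap: 94.1
```

Emit:
play_rows(series=[[[-3, 0, 0], 0, 0], [[-3, 0, 0], 0, 0]])

```text
clock: 7.35
eef_pos: [-62.6, 782.4, 328.4]
eef_rot: [-1.561, 0.034, -1.486]
wrist_force: [-0.3, -1.1, -0.1]
finger_gap: 94.0
```

Emit:
play_rows(series=[[[-3, 0, 0], 0, 0]])

```text
clock: 7.45
eef_pos: [-63.8, 796.3, 312.6]
eef_rot: [-1.561, 0.058, -1.486]
wrist_force: [0.1, 0.2, 0.2]
finger_gap: 94.1
```

Emit:
play_rows(series=[[[-3, 0, 0], 0, 0]])

```text
clock: 7.55
eef_pos: [-65.0, 809.5, 299.3]
eef_rot: [-1.561, 0.084, -1.485]
wrist_force: [0.6, 0.9, 0.1]
finger_gap: 94.4
```

Emit:
play_rows(series=[[[-3, -0.5, 0], 0, 0]])

```text
clock: 7.65
eef_pos: [-65.9, 819.2, 293.3]
eef_rot: [-1.561, 0.109, -1.485]
wrist_force: [0.4, -0.1, 1.0]
finger_gap: 93.6
```

Emit:
play_rows(series=[[[-3, -1, 0], 0, 0]])

```text
clock: 7.75
eef_pos: [-66.6, 825.0, 297.1]
eef_rot: [-1.561, 0.136, -1.485]
wrist_force: [0.1, 0.6, -1.0]
finger_gap: 93.8
```

Emit:
play_rows(series=[[[-3, -1.5, 0], 0, 0]])

```text
clock: 7.85
eef_pos: [-67.2, 827.6, 309.4]
eef_rot: [-1.561, 0.164, -1.485]
wrist_force: [-0.3, 0.6, 0.4]
finger_gap: 94.4
```

Emit:
play_rows(series=[[[-3, -1, 0], 0, 0]])

```text
clock: 7.95
eef_pos: [-68.0, 833.2, 318.6]
eef_rot: [-1.56, 0.198, -1.484]
wrist_force: [-0.5, -0.2, -0.1]
finger_gap: 93.7
```

Emit:
play_rows(series=[[[-3, -1, 0], 0, 0]])

```text
clock: 8.05
eef_pos: [-68.7, 839.5, 325.1]
eef_rot: [-1.56, 0.23, -1.484]
wrist_force: [-0.7, -0.0, -0.3]
finger_gap: 94.0
```

Emit:
play_rows(series=[[[-3, -1, 0], 0, 0]])

```text
clock: 8.15
eef_pos: [-69.5, 845.2, 332.9]
eef_rot: [-1.56, 0.262, -1.483]
wrist_force: [-0.1, -0.3, -0.1]
finger_gap: 93.9
```

Emit:
play_rows(series=[[[-3, -1, 0], 0, 0]])

```text
clock: 8.25
eef_pos: [-70.1, 850.0, 342.1]
eef_rot: [-1.56, 0.294, -1.483]
wrist_force: [0.2, 0.1, 0.9]
finger_gap: 93.9
```

Emit:
play_rows(series=[[[-3, -1, 0], 0, 0]])

```text
clock: 8.35
eef_pos: [-70.7, 854.2, 352.5]
eef_rot: [-1.559, 0.325, -1.483]
wrist_force: [-0.3, 0.1, 0.6]
finger_gap: 93.9
```

Emit:
play_rows(series=[[[-3, -1, 0], 0, 0]])

```text
clock: 8.45
eef_pos: [-71.3, 857.8, 363.9]
eef_rot: [-1.559, 0.357, -1.482]
wrist_force: [-0.3, 0.1, 0.9]
finger_gap: 94.7
```

Emit:
play_rows(series=[[[-3, -1, 0], 0, 0]])

```text
clock: 8.55
eef_pos: [-71.8, 860.8, 376.2]
eef_rot: [-1.559, 0.388, -1.482]
wrist_force: [-0.2, -0.1, -0.0]
finger_gap: 93.8
```

Run:
```python
from h import *
from k import Ro
s=manip.read_state();print(np.round(s["joints"],3),np.round(s["qd"],2),np.round(s["eef_pos"]),np.round(s["eef_rot"],3));print(Ro.from_euler('xyz',s["eef_rot"]).as_matrix().round(3))
```

```text
[1.609 0.913 0.236 0.007 1.605 1.525] [ 0.   -0.12  0.    0.01 -0.19  0.  ] [-72. 861. 376.] [-1.559  0.388 -1.482]
[[ 0.082 -0.022  0.996]
 [-0.922  0.378  0.084]
 [-0.378 -0.926  0.011]]
```

Emit:
play_rows(series=[[[-3, -1, 0], 0, 0]])

```text
clock: 8.65
eef_pos: [-72.3, 863.2, 389.4]
eef_rot: [-1.559, 0.419, -1.482]
wrist_force: [-0.2, 0.1, -0.1]
finger_gap: 93.8
```

Emit:
play_rows(series=[[[-3, -1, 0], 0, 0]])

```text
clock: 8.75
eef_pos: [-72.7, 865.0, 403.3]
eef_rot: [-1.558, 0.45, -1.481]
wrist_force: [-0.3, -0.0, 0.1]
finger_gap: 94.2
```

Emit:
play_rows(series=[[[-3, -1, 0], 0, 0]])

```text
clock: 8.85
eef_pos: [-73.1, 866.2, 418.0]
eef_rot: [-1.558, 0.481, -1.481]
wrist_force: [0.2, 0.4, -0.2]
finger_gap: 94.1
```

Emit:
play_rows(series=[[[-3, -1, 0], 0, 0]])

```text
clock: 8.95
eef_pos: [-73.3, 866.7, 433.4]
eef_rot: [-1.558, 0.512, -1.48]
wrist_force: [0.5, 0.1, 0.2]
finger_gap: 94.5
```

Emit:
play_rows(series=[[[-3, -1, 0], 0, 0]])

```text
clock: 9.05
eef_pos: [-73.6, 866.6, 449.3]
eef_rot: [-1.557, 0.543, -1.48]
wrist_force: [-0.2, 0.2, 0.3]
finger_gap: 94.2
```

Emit:
play_rows(series=[[[-3, -1, 0], 0, 0]])

```text
clock: 9.15
eef_pos: [-73.8, 865.9, 465.9]
eef_rot: [-1.557, 0.574, -1.479]
wrist_force: [-0.7, 1.2, 0.7]
finger_gap: 93.9
```

Emit:
play_rows(series=[[[-3, -1, 0], 0, 0]])

```text
clock: 9.25
eef_pos: [-74.0, 864.5, 482.8]
eef_rot: [-1.557, 0.604, -1.479]
wrist_force: [-0.5, -0.2, 0.4]
finger_gap: 94.0
```

Emit:
play_rows(series=[[[-3, -1, 0], 0, 0]])

```text
clock: 9.35
eef_pos: [-74.1, 862.4, 500.4]
eef_rot: [-1.556, 0.635, -1.478]
wrist_force: [0.6, 0.9, -0.0]
finger_gap: 94.1
```

Emit:
play_rows(series=[[[-3, -1, 0], 0, 0]])

```text
clock: 9.45
eef_pos: [-74.1, 859.6, 518.2]
eef_rot: [-1.556, 0.665, -1.478]
wrist_force: [-0.2, 0.1, -0.5]
finger_gap: 93.9
```

Emit:
play_rows(series=[[[-3, -1, 0], 0, 0]])

```text
clock: 9.55
eef_pos: [-74.1, 856.1, 536.5]
eef_rot: [-1.555, 0.695, -1.477]
wrist_force: [0.2, 0.6, 0.3]
finger_gap: 94.2
```

Emit:
play_rows(series=[[[-3, -1, 0], 0, 0]])

```text
clock: 9.65
eef_pos: [-74.1, 851.9, 555.0]
eef_rot: [-1.555, 0.725, -1.476]
wrist_force: [0.3, -0.0, 0.2]
finger_gap: 94.2
```

Emit:
play_rows(series=[[[-3, -1, 0], 0, 0]])

```text
clock: 9.75
eef_pos: [-74.0, 847.1, 573.8]
eef_rot: [-1.555, 0.755, -1.476]
wrist_force: [0.2, -0.4, -0.8]
finger_gap: 93.6
```

Emit:
play_rows(series=[[[-3, -1, 0], 0, 0]])

```text
clock: 9.85
eef_pos: [-73.8, 841.5, 592.8]
eef_rot: [-1.554, 0.785, -1.475]
wrist_force: [0.0, 0.3, 0.1]
finger_gap: 94.3
```

Run:
```python
from h import *
from k import Ro
s=manip.read_state();print(np.round(s["joints"],3),np.round(s["eef_pos"]),np.round(s["eef_rot"],3));print(Ro.from_euler('xyz',s["eef_rot"]).as_matrix().round(3))
```

```text
[1.607 0.691 0.236 0.026 1.431 1.525] [-74. 842. 593.] [-1.554  0.785 -1.475]
[[ 0.068 -0.051  0.996]
 [-0.704  0.705  0.084]
 [-0.707 -0.708  0.012]]
```

```bash
cat > sh.py <<'E'
import sys,ast
from h import *
from k import Ro
s=manip.read_state();P=np.array(s["eef_pos"]);R=Ro.from_euler('xyz',s["eef_rot"]).as_matrix()
print("clk %.2f"%s["clock"],"P",P.round(1),"grasp",(P-19*R[:,1]).round(1),"rot",np.round(s["eef_rot"],3),"j",np.round(s["joints"],2),"gap %.1f"%s["finger_gap"])
# targets are grasp points (world mm); optional 4th: back-off along tool y
prev=P
for w in map(ast.literal_eval,sys.argv[1:]):
    g=np.array(w[:3],float)+R[:,1]*(19-(w[3] if len(w)>3 else 0))
    print(w,"shift",(R.T@(g-P)/1000).round(4).tolist(),"rows",round(np.linalg.norm(g-prev)/50,1));prev=g
E
python3 sh.py "(600,300,500)" "(536,-170,270)" "(529,-99,66,140)"
```

```text
clk 9.85 P [-73.8 841.5 592.8] grasp [-72.8 828.1 606.3] rot [-1.554  0.785 -1.475] j [1.61 0.69 0.24 0.03 1.43 1.52] gap 94.3
(600, 300, 500) shift [0.4926, -0.3312, 0.625] rows 17.2
(536, -170, 270) shift [0.9819, -0.4964, 0.5191] rows 10.5
(529, -99, 66, 140) shift [1.0756, -0.4417, 0.5157] rows 2.2
```

Emit:
play_rows(series=[[[0.493, -0.331, 0.625], 0, 0], [[0.493, -0.331, 0.625], 0, 0], [[0.493, -0.331, 0.625], 0, 0], [[0.493, -0.331, 0.625], 0, 0], [[0.493, -0.331, 0.625], 0, 0], [[0.493, -0.331, 0.625], 0, 0], [[0.493, -0.331, 0.625], 0, 0], [[0.493, -0.331, 0.625], 0, 0], [[0.493, -0.331, 0.625], 0, 0], [[0.493, -0.331, 0.625], 0, 0], [[0.493, -0.331, 0.625], 0, 0], [[0.493, -0.331, 0.625], 0, 0], [[0.493, -0.331, 0.625], 0, 0], [[0.493, -0.331, 0.625], 0, 0], [[0.493, -0.331, 0.625], 0, 0], [[0.493, -0.331, 0.625], 0, 0], [[0.493, -0.331, 0.625], 0, 0], [[0.493, -0.331, 0.625], 0, 0]])

```text
clock: 11.65
eef_pos: [600.8, 311.1, 486.1]
eef_rot: [-1.553, 0.785, -1.476]
wrist_force: [-0.2, 0.3, 0.4]
finger_gap: 94.0
```

```bash
python3 sh.py "(536,-170,270)" "(529,-99,66,140)"
```

```text
clk 11.65 P [600.8 311.1 486.1] grasp [601.7 297.8 499.6] rot [-1.553  0.785 -1.476] j [0.14 0.44 0.88 0.79 1.7  0.21] gap 94.0
(536, -170, 270) shift [0.4873, -0.1641, -0.1069] rows 10.5
(529, -99, 66, 140) shift [0.5809, -0.1093, -0.1106] rows 2.2
```

Emit:
play_rows(series=[[[0.487, -0.164, -0.107], 0, 0], [[0.487, -0.164, -0.107], 0, 0], [[0.487, -0.164, -0.107], 0, 0], [[0.487, -0.164, -0.107], 0, 0], [[0.487, -0.164, -0.107], 0, 0], [[0.487, -0.164, -0.107], 0, 0], [[0.487, -0.164, -0.107], 0, 0], [[0.487, -0.164, -0.107], 0, 0], [[0.487, -0.164, -0.107], 0, 0], [[0.487, -0.164, -0.107], 0, 0], [[0.487, -0.164, -0.107], 0, 0], [[0.581, -0.109, -0.111], 0, 0.2], [[0.581, -0.109, -0.111], 0, 0.2], [[0.581, -0.109, -0.111], 0, 0.2], [[0.581, -0.109, -0.111], 0, 0.2]])

```text
clock: 13.15
eef_pos: [534.5, -184.0, 151.5]
eef_rot: [-1.554, 0.786, -1.477]
wrist_force: [1.0, -0.5, 0.8]
finger_gap: 75.3
```

```bash
python3 sh.py "(529,-99,66)"
python3 - <<'E'
from h import *
p=manip.camera_params("wrist");im=manip.camera("wrist");cv2.imwrite("pics/w1.png",im[:,:,::-1])
for b in blobs(im,(0,150,60),(7,255,255)):print(b)
E
```

```text
clk 13.15 P [ 534.5 -184.   151.5] grasp [ 535.5 -197.4  164.9] rot [-1.554  0.786 -1.477] j [-0.66  0.68  1.29  0.57  1.73 -0.81] gap 75.3
(529, -99, 66) shift [0.0003, 0.1397, 0.0004] rows 2.8
([316.7, 171.3], [287, 143, 61, 59, 2813])
([234.8, 342.3], [202, 321, 64, 44, 2113])
```

View pics/w1.png

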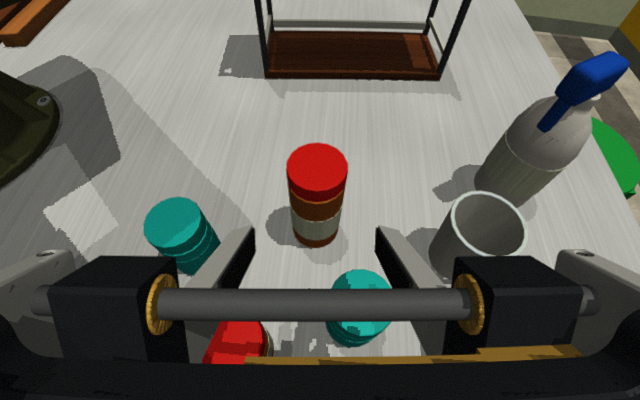

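The wrist view shows canister b centred between the fingers, its lid at (317,171), with turquoise pieces and the cup off to the sides. Now I advance and grip.

Emit:
play_rows(series=[[[0, 0.04, 0], 0, 0.2], [[0, 0.08, 0], 0, 0.2], [[0, 0.11, 0], 0, 0.2], [[0, 0.13, 0], 0, 0.2], [[0, 0.14, 0], 0, 0.2], [[0, 0.14, 0], 0, 0.2], [[0, 0.14, 0], 0, 1], [[0, 0.14, 0], 0, 1], [[0, 0.14, 0], 0, 1], [[0, 0.14, 0], 0, 1], [[0, 0.14, 0], 0, 1], [[0, 0.14, 0], 0, 1]], squeeze=25)

```text
clock: 14.4
eef_pos: [528.7, -86.0, 54.7]
eef_rot: [-1.55, 0.783, -1.474]
wrist_force: [-0.7, -2.8, 7.0]
finger_gap: 53.4
```

```bash
python3 sh.py "(529,-99,216)" "(609,80,106)" "(609,110,85)"
python3 - <<'E'
import numpy as np
# rack from measured points: front edge mid & direction
d=np.array([-287,-22.5]);d=d/np.linalg.norm(d);x=np.array([-d[1]*-1,d[0]*-1]) # rack y=d
x=np.array([d[1],-d[0]]);o=np.array([568.5,183.5])+65*x
print("rack y",d,"x",x,"o",o)
for yy in(-50,50,0):
  for xx in(-150,-110,-36):print(xx,yy,(o+xx*x+yy*d).round(0))
E
```

```text
clk 14.40 P [528.7 -86.   54.7] grasp [529.6 -99.4  68.2] rot [-1.55   0.783 -1.474] j [-0.53  0.7   1.51  0.63  1.47 -0.86] gap 53.4
(529, -99, 216) shift [-0.1046, -0.1044, 0.0017] rows 3.0
(609, 80, 106) shift [-0.1478, 0.0958, 0.0944] rows 4.5
(609, 110, 85) shift [-0.1541, 0.1318, 0.0965] rows 0.7
rack y [-0.99694103 -0.0781574 ] x [-0.0781574   0.99694103] o [563.41976913 248.30116708]
-150 -50 [625. 103.]
-110 -50 [622. 143.]
-36 -50 [616. 216.]
-150 50 [525.  95.]
-110 50 [522. 135.]
-36 50 [516. 209.]
-150 0 [575.  99.]
-110 0 [572. 139.]
-36 0 [566. 212.]
```

Run:
```python
from h import *
print("base by side",plane("side",[(238,243),(222,240),(254,240)],0).round(0).tolist())
print("top view shoulder z150",plane("top",[(305,135)],150).round(0), "head z185",plane("top",[(306,121)],185).round(0))
print("cup rim top",plane("top",[(347.5,158)],85).round(0))
```

```text
base by side [[772.0, -21.0, 0.0], [814.0, -26.0, 0.0], [734.0, -35.0, 0.0]]
top view shoulder z150 [[733. -23. 150.]] head z185 [[754. -28. 185.]]
cup rim top [[ 691. -124.   85.]]
```

```bash
python3 sh.py "(529.6,-99.4,150)" "(621,143,150)" "(621,143,89)" "(616,213,89)" "(616,213,82)"
```

```text
clk 14.40 P [528.7 -86.   54.7] grasp [529.6 -99.4  68.2] rot [-1.55   0.783 -1.474] j [-0.53  0.7   1.51  0.63  1.47 -0.86] gap 53.4
(529.6, -99.4, 150) shift [-0.0577, -0.058, 0.0013] rows 1.6
(621, 143, 150) shift [-0.2224, 0.1084, 0.1122] rows 5.2
(621, 143, 89) shift [-0.1794, 0.1516, 0.1113] rows 1.2
(616, 213, 89) shift [-0.2291, 0.2012, 0.112] rows 1.4
(616, 213, 82) shift [-0.2241, 0.2061, 0.1119] rows 0.1
```

Emit:
play_rows(series=[[[-0.014, -0.014, 0], 0, 1], [[-0.035, -0.035, 0.001], 0, 1], [[-0.058, -0.058, 0.001], 0, 1], [[-0.08, -0.035, 0.016], 0, 1], [[-0.105, -0.01, 0.032], 0, 1], [[-0.13, 0.015, 0.049], 0, 1], [[-0.155, 0.04, 0.066], 0, 1], [[-0.18, 0.065, 0.083], 0, 1], [[-0.205, 0.091, 0.1], 0, 1], [[-0.222, 0.108, 0.112], 0, 1], [[-0.222, 0.108, 0.112], 0, 1], [[-0.208, 0.123, 0.112], 0, 1], [[-0.194, 0.137, 0.111], 0, 1], [[-0.18, 0.151, 0.111], 0, 1], [[-0.18, 0.151, 0.111], 0, 1], [[-0.18, 0.151, 0.111], 0, 1]])

```text
clock: 16.0
eef_pos: [619.8, 155.9, 75.7]
eef_rot: [-1.551, 0.784, -1.476]
wrist_force: [0.0, -0.0, -4.2]
finger_gap: 53.8
```

```bash
python3 sh.py "(616,213,89)" "(616,213,82)"
python3 - <<'E'
from h import *
im=manip.camera("wrist");cv2.imwrite("pics/w2.png",im[:,:,::-1])
p=manip.camera_params("wrist")
def prj(X):return cv2.projectPoints(np.array([X],float),np.array(p["rvec"]),np.array(p["tvec"]),np.array(p["K"]),np.array(p["dist_coeffs"]))[0].ravel().round(0)
y=np.array([-.997,-.078,0]);x=np.array([-.078,.997,0]);o=np.array([563.4,248.3,0])
for xx,yy,z in((-65,-150,192),(-65,150,192),(-65,150,15),(-65,-150,15),(-45,-150,297),(-45,150,297)):print(xx,yy,z,prj(o+xx*x+yy*y+[0,0,z]))
E
```

```text
clk 16.00 P [619.8 155.9  75.7] grasp [620.7 142.5  89.2] rot [-1.551  0.784 -1.476] j [-0.11  0.71  1.43  0.81  1.29 -0.55] gap 53.8
(616, 213, 89) shift [-0.0499, 0.05, 0.0011] rows 1.4
(616, 213, 82) shift [-0.0449, 0.055, 0.001] rows 0.1
-65 -150 192 [581.  41.]
-65 150 192 [-133.   53.]
-65 150 15 [ 86. 232.]
-65 -150 15 [430. 237.]
-45 -150 297 [-414. 1132.]
-45 150 297 [7815. 5480.]
```

View pics/w2.png

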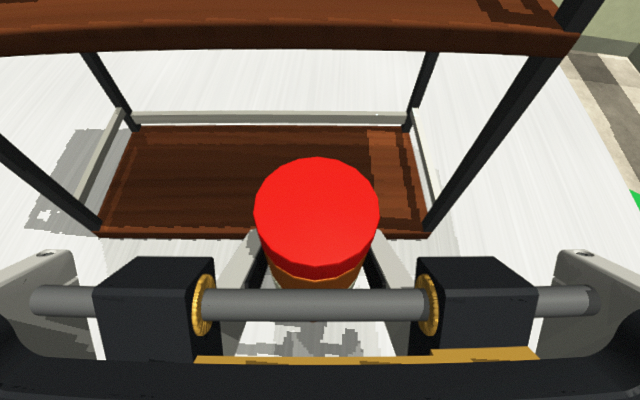

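The wrist view shows canister b upright in front of the lower shelf. The board's front corners at (98,235) and (430,235) match the prediction within 12 px. I'm inserting it now.

Emit:
play_rows(series=[[[-0.008, 0.008, 0], 0, 1], [[-0.016, 0.016, 0], 0, 1], [[-0.025, 0.025, 0], 0, 1], [[-0.034, 0.034, 0.001], 0, 1], [[-0.042, 0.042, 0.001], 0, 1], [[-0.048, 0.048, 0.001], 0, 1], [[-0.05, 0.05, 0.001], 0, 1], [[-0.05, 0.05, 0.001], 0, 1], [[-0.049, 0.051, 0.001], 0, 1], [[-0.048, 0.052, 0.001], 0, 1], [[-0.0475, 0.0525, 0.001], 0, 1]])

```text
clock: 17.15
eef_pos: [615.5, 226.1, 72.7]
eef_rot: [-1.55, 0.783, -1.475]
wrist_force: [0.0, 0.2, -4.3]
finger_gap: 52.9
```

Emit:
play_rows(series=[[[0.0007, 0.0007, 0], 0, 1], [[0.0014, 0.0014, 0], 0, 1], [[0.0014, 0.0014, 0], 0, 1]])

```text
clock: 17.45
eef_pos: [615.5, 226.0, 70.6]
eef_rot: [-1.55, 0.783, -1.475]
wrist_force: [0.2, -0.2, -3.3]
finger_gap: 53.9
```

```bash
python3 sh.py "(616,213,83)"
```

```text
clk 17.45 P [615.5 226.   70.6] grasp [616.4 212.7  84. ] rot [-1.55   0.783 -1.475] j [-0.    0.71  1.44  0.85  1.21 -0.5 ] gap 53.9
(616, 213, 83) shift [0.0005, 0.001, -0.0004] rows 0.0
```

Emit:
play_rows(series=[[[0.0006, 0.0006, 0], 0, 1], [[0.0012, 0.0012, 0], 0, 1], [[0.0012, 0.0012, 0], 0, 1]])

```text
clock: 17.75
eef_pos: [615.7, 226.1, 69.8]
eef_rot: [-1.549, 0.784, -1.475]
wrist_force: [-3.1, -2.0, 5.8]
finger_gap: 53.6
```

Emit:
play_rows(series=[[[0, 0, 0], 0, 0.28], [[0, 0, 0], 0, 0.28], [[0, 0, 0], 0, 0.28], [[0, 0, 0], 0, 0.28], [[0, -0.015, 0], 0, 0.28], [[0, -0.04, 0], 0, 0.28], [[0, -0.08, 0], 0, 0.28], [[0, -0.12, 0], 0, 0.28], [[0, -0.12, 0], 0, 0.28]])

```text
clock: 18.65
eef_pos: [623.2, 137.8, 159.4]
eef_rot: [-1.54, 0.782, -1.471]
wrist_force: [0.4, -0.2, -0.1]
finger_gap: 67.6
```

```bash
python3 sh.py "(560,-150,300)" "(530,-460,280)" "(528,-369,70,130)"
python3 - <<'E'
from h import *
cv2.imwrite("pics/w3.png",manip.camera("wrist")[:,:,::-1])
E
```

```text
clk 18.65 P [623.2 137.8 159.4] grasp [624.  124.4 172.9] rot [-1.54   0.782 -1.471] j [-0.14  0.61  1.38  0.78  1.41 -0.46] gap 67.6
(560, -150, 300) shift [0.0995, -0.2809, -0.0822] rows 6.2
(530, -460, 280) shift [0.3303, -0.4839, -0.1365] rows 6.2
(528, -369, 70, 130) shift [0.414, -0.4009, -0.1361] rows 2.4
```

View pics/w3.png

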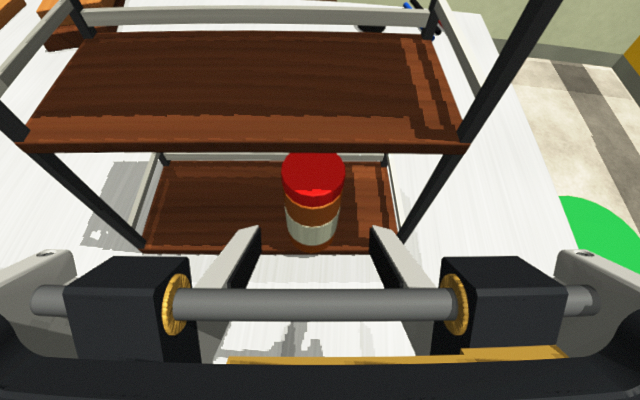

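Canister b stands on the lower shelf, its base front at (313,247) behind the board edge at row 253. Next is canister a.

Emit:
play_rows(series=[[[0.1, -0.281, -0.082], 0, 0.2], [[0.1, -0.281, -0.082], 0, 0.2], [[0.1, -0.281, -0.082], 0, 0.2], [[0.1, -0.281, -0.082], 0, 0.2], [[0.1, -0.281, -0.082], 0, 0.2], [[0.1, -0.281, -0.082], 0, 0.2], [[0.1, -0.281, -0.082], 0, 0.2], [[0.33, -0.484, -0.137], 0, 0.2], [[0.33, -0.484, -0.137], 0, 0.2], [[0.33, -0.484, -0.137], 0, 0.2], [[0.33, -0.484, -0.137], 0, 0.2], [[0.33, -0.484, -0.137], 0, 0.2], [[0.33, -0.484, -0.137], 0, 0.2], [[0.33, -0.484, -0.137], 0, 0.2], [[0.414, -0.401, -0.136], 0, 0.2], [[0.414, -0.401, -0.136], 0, 0.2], [[0.414, -0.401, -0.136], 0, 0.2], [[0.414, -0.401, -0.136], 0, 0.2]])

```text
clock: 20.5
eef_pos: [532.2, -444.4, 143.9]
eef_rot: [-1.548, 0.788, -1.475]
wrist_force: [0.1, 0.8, 0.3]
finger_gap: 75.2
```

```bash
python3 sh.py "(528,-369,70)"
python3 - <<'E'
from h import *
p=manip.camera_params("wrist");im=manip.camera("wrist");cv2.imwrite("pics/w4.png",im[:,:,::-1])
for b in blobs(im,(0,150,60),(7,255,255)):print(b)
print(cv2.projectPoints(np.array([[528,-369,145.]]),np.array(p["rvec"]),np.array(p["tvec"]),np.array(p["K"]),np.array(p["dist_coeffs"]))[0].ravel())
E
```

```text
clk 20.50 P [ 532.2 -444.4  143.9] grasp [ 533.1 -457.9  157.3] rot [-1.548  0.788 -1.475] j [-0.91  1.17  0.43  0.51  2.17 -0.84] gap 75.2
(528, -369, 70) shift [-0.0008, 0.1247, 0.0005] rows 2.5
([278.3, 105.5], [255, 86, 46, 41, 1485])
([317.3, 166.7], [282, 134, 72, 68, 3913])
[317.45741634 147.6014421 ]
```

View pics/w4.png

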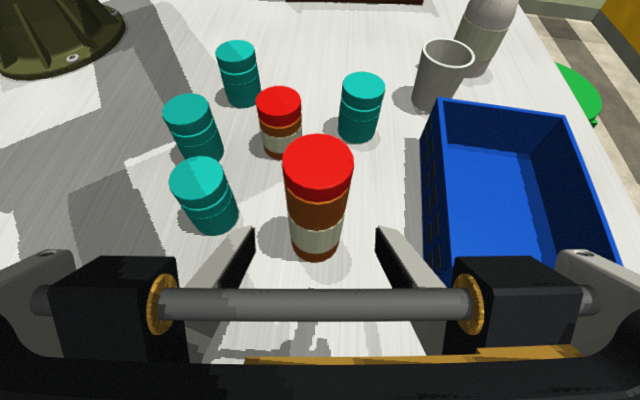

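Run:
```python
from h import *
from scipy.ndimage import binary_fill_holes
im=cv2.imread("pics/w4.png")[:,:,::-1].copy();hsv=cv2.cvtColor(im,cv2.COLOR_RGB2HSV)
print(hsv[134:206:4,318].tolist())
p=manip.camera_params("wrist")
print(plane("wrist",[(317.5,155),(317.5,160),(317.5,165)],145,p).round(0).tolist(), "base front",plane("wrist",[(314,261)],0,p).round(0))
```

```text
[[1, 213, 235], [1, 228, 234], [1, 228, 234], [1, 230, 234], [1, 228, 234], [1, 228, 234], [1, 230, 234], [1, 228, 234], [1, 228, 235], [1, 226, 234], [1, 227, 233], [1, 226, 234], [1, 225, 235], [1, 229, 233], [1, 236, 120], [1, 226, 104], [2, 232, 100], [10, 209, 151]]
[[529.0, -375.0, 145.0], [529.0, -379.0, 145.0], [530.0, -384.0, 145.0]] base front [[ 531. -404.    0.]]
```

Canister a actually stands at about (529,-378). Both the top face (rows 134–188) and the base front (y -404) say so, so I correct the approach by 8 mm.

Emit:
play_rows(series=[[[0.005, 0.03, 0], 0, 0.2], [[0.005, 0.065, 0], 0, 0.2], [[0.005, 0.095, 0], 0, 0.2], [[0.005, 0.112, 0.001], 0, 0.2], [[0.005, 0.119, 0.001], 0, 0.2], [[0.005, 0.119, 0.001], 0, 0.2], [[0.005, 0.119, 0.001], 0, 1], [[0.005, 0.119, 0.001], 0, 1], [[0.005, 0.119, 0.001], 0, 1], [[0.005, 0.119, 0.001], 0, 1], [[0.005, 0.119, 0.001], 0, 1], [[0.005, 0.119, 0.001], 0, 1]])

```text
clock: 21.75
eef_pos: [528.9, -365.1, 59.9]
eef_rot: [-1.543, 0.783, -1.472]
wrist_force: [-0.9, -3.4, 6.1]
finger_gap: 53.8
```

```bash
python3 sh.py "(529,-377,180)" "(470,-200,250)" "(523,130,250)"
```

```text
clk 21.75 P [ 528.9 -365.1   59.9] grasp [ 529.7 -378.5   73.3] rot [-1.543  0.783 -1.472] j [-0.85  1.04  0.87  0.47  1.87 -0.94] gap 53.8
(529, -377, 180) shift [-0.0764, -0.0745, 0.0015] rows 2.1
(470, -200, 250) shift [-0.2547, 0.0031, -0.042] rows 4.0
(523, 130, 250) shift [-0.4837, 0.2334, 0.0368] rows 6.7
```

Emit:
play_rows(series=[[[-0.015, -0.015, 0], 0, 1], [[-0.04, -0.039, 0.001], 0, 1], [[-0.076, -0.075, 0.001], 0, 1], [[-0.1, -0.06, 0], 0, 1], [[-0.13, -0.03, 0], 0, 1], [[-0.16, 0, 0], 0, 1], [[-0.19, 0.03, 0.005], 0, 1], [[-0.22, 0.06, 0.01], 0, 1], [[-0.25, 0.09, 0.015], 0, 1], [[-0.28, 0.12, 0.02], 0, 1], [[-0.31, 0.15, 0.025], 0, 1], [[-0.34, 0.18, 0.03], 0, 1], [[-0.37, 0.21, 0.034], 0, 1], [[-0.4, 0.24, 0.037], 0, 1], [[-0.42, 0.26, 0.037], 0, 1], [[-0.425, 0.265, 0.037], 0, 1], [[-0.425, 0.265, 0.037], 0, 1]])

```text
clock: 23.45
eef_pos: [524.8, 125.0, 173.4]
eef_rot: [-1.542, 0.783, -1.47]
wrist_force: [0.4, -1.2, -5.2]
finger_gap: 53.9
```

```bash
python3 sh.py "(522,135,95)" "(516.5,207,95)" "(516.5,207,89)"
```

```text
clk 23.45 P [524.8 125.  173.4] grasp [525.6 111.6 186.8] rot [-1.542  0.783 -1.47 ] j [-0.19  0.4   1.67  0.77  1.39 -0.55] gap 53.9
(522, 135, 95) shift [0.048, 0.0817, -0.0035] rows 1.9
(516.5, 207, 95) shift [-0.0031, 0.1326, -0.0032] rows 1.4
(516.5, 207, 89) shift [0.0011, 0.1369, -0.0033] rows 0.1
```

Emit:
play_rows(series=[[[0.015, 0.025, -0.001], 0, 1], [[0.032, 0.054, -0.002], 0, 1], [[0.045, 0.077, -0.003], 0, 1], [[0.048, 0.082, -0.003], 0, 1], [[0.048, 0.082, -0.003], 0, 1], [[0.04, 0.09, -0.003], 0, 1], [[0.031, 0.099, -0.003], 0, 1], [[0.022, 0.108, -0.003], 0, 1], [[0.013, 0.117, -0.003], 0, 1], [[0.005, 0.125, -0.003], 0, 1], [[-0.001, 0.131, -0.003], 0, 1], [[-0.003, 0.133, -0.003], 0, 1], [[-0.003, 0.133, -0.003], 0, 1], [[-0.002, 0.134, -0.003], 0, 1], [[-0.001, 0.135, -0.003], 0, 1], [[0, 0.136, -0.003], 0, 1], [[0, 0.136, -0.003], 0, 1]])

```text
clock: 25.15
eef_pos: [515.9, 220.3, 76.6]
eef_rot: [-1.543, 0.783, -1.471]
wrist_force: [-0.2, -0.2, -4.2]
finger_gap: 53.5
```

Emit:
play_rows(series=[[[0.0006, 0.0006, 0], 0, 1], [[0.0012, 0.0012, 0], 0, 1], [[0.0012, 0.0012, 0], 0, 1]])

```text
clock: 25.45
eef_pos: [516.0, 220.3, 74.9]
eef_rot: [-1.543, 0.783, -1.471]
wrist_force: [0.2, -0.0, -4.2]
finger_gap: 54.0
```

```bash
python3 sh.py "(516.5,207,88)"
```

```text
clk 25.45 P [516.  220.3  74.9] grasp [516.8 206.9  88.3] rot [-1.543  0.783 -1.471] j [-0.01  0.53  1.75  0.89  1.14 -0.61] gap 54.0
(516.5, 207, 88) shift [0.0002, 0.0003, -0.0003] rows 0.0
```

Emit:
play_rows(series=[[[0.0006, 0.0006, 0], 0, 1], [[0.0012, 0.0012, 0], 0, 1], [[0.0012, 0.0012, 0], 0, 1]])

```text
clock: 25.75
eef_pos: [516.2, 220.5, 74.8]
eef_rot: [-1.542, 0.785, -1.469]
wrist_force: [-6.1, -5.3, 13.6]
finger_gap: 53.6
```

Emit:
play_rows(series=[[[0, 0, 0], 0, 0.28], [[0, 0, 0], 0, 0.28], [[0, 0, 0], 0, 0.28], [[0, 0, 0], 0, 0.28], [[0, -0.015, 0], 0, 0.28], [[0, -0.04, 0], 0, 0.28], [[0, -0.08, 0], 0, 0.28], [[0, -0.12, 0], 0, 0.28], [[0, -0.12, 0], 0, 0.28]])

```text
clock: 26.65
eef_pos: [523.2, 132.6, 163.6]
eef_rot: [-1.533, 0.783, -1.466]
wrist_force: [-0.1, 0.4, 0.4]
finger_gap: 67.5
```

```bash
python3 sh.py "(500,-100,250)" "(473,-330,230)" "(473,-243,58,110)"
```

```text
clk 26.65 P [523.2 132.6 163.6] grasp [523.9 119.2 177. ] rot [-1.533  0.783 -1.466] j [-0.18  0.4   1.69  0.78  1.36 -0.56] gap 67.5
(500, -100, 250) shift [0.1013, -0.2054, -0.0389] rows 4.6
(473, -330, 230) shift [0.2756, -0.3524, -0.0843] rows 4.6
(473, -243, 58, 110) shift [0.3355, -0.2792, -0.0821] rows 1.9
```

Emit:
play_rows(series=[[[0.101, -0.205, -0.039], 0, 0.28], [[0.101, -0.205, -0.039], 0, 0.28], [[0.101, -0.205, -0.039], 0, 0.28], [[0.101, -0.205, -0.039], 0, 0.28], [[0.101, -0.205, -0.039], 0, 0.28], [[0.276, -0.352, -0.084], 0, 0.28], [[0.276, -0.352, -0.084], 0, 0.28], [[0.276, -0.352, -0.084], 0, 0.28], [[0.276, -0.352, -0.084], 0, 0.28], [[0.276, -0.352, -0.084], 0, 0.28], [[0.335, -0.28, -0.082], 0, 0.28], [[0.335, -0.28, -0.082], 0, 0.28], [[0.335, -0.28, -0.082], 0, 0.28], [[0.335, -0.28, -0.082], 0, 0.28]])

```text
clock: 28.05
eef_pos: [476.5, -307.4, 124.5]
eef_rot: [-1.534, 0.783, -1.466]
wrist_force: [-0.4, 0.4, 0.4]
finger_gap: 67.3
```

```bash
python3 sh.py "(473,-243,62)"
python3 - <<'E'
from h import *
p=manip.camera_params("wrist");im=manip.camera("wrist");cv2.imwrite("pics/w5.png",im[:,:,::-1])
hsv=cv2.cvtColor(im,cv2.COLOR_RGB2HSV);m=cv2.inRange(hsv,(0,150,170),(7,255,255));n,l,s,c=cv2.connectedComponentsWithStats(m)
for i in range(1,n):
    if s[i][4]>200:
        e=cv2.fitEllipse(cv2.convexHull(np.argwhere(l==i)[:,::-1].astype(np.float32)))
        print(s[i],e,plane("wrist",[e[0]],80,p).round(0))
E
```

```text
clk 28.05 P [ 476.5 -307.4  124.5] grasp [ 477.2 -320.8  138. ] rot [-1.534  0.783 -1.466] j [-0.85  0.78  1.19  0.47  1.82 -0.98] gap 67.3
(473, -243, 62) shift [-0.0015, 0.1088, -0.0001] rows 2.2
[ 286  167   61   50 2361] ((316.1006774902344, 191.5266571044922), (49.65526580810547, 60.12940216064453), 93.46466064453125) [[ 473. -242.   80.]]
```

View pics/w5.png

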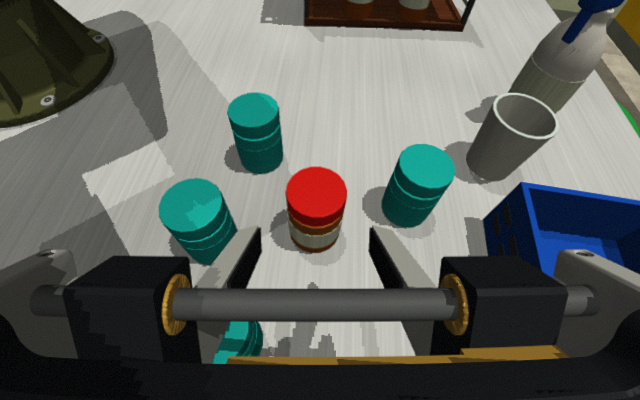

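Canister c is confirmed at (473,-242), with its lid at (316,191) in the wrist view. Nearby turquoise pieces clear the fingers.

Emit:
play_rows(series=[[[0, 0.03, 0], 0, 0.28], [[-0.001, 0.06, 0], 0, 0.28], [[-0.001, 0.09, 0], 0, 0.28], [[-0.001, 0.103, 0], 0, 0.28], [[-0.001, 0.109, 0], 0, 0.28], [[-0.001, 0.109, 0], 0, 0.28], [[-0.001, 0.109, 0], 0, 1], [[-0.001, 0.109, 0], 0, 1], [[-0.001, 0.109, 0], 0, 1], [[-0.001, 0.109, 0], 0, 1], [[-0.001, 0.109, 0], 0, 1], [[-0.001, 0.109, 0], 0, 1]])

```text
clock: 29.3
eef_pos: [473.2, -231.2, 49.8]
eef_rot: [-1.53, 0.78, -1.464]
wrist_force: [-0.3, -3.3, 6.9]
finger_gap: 53.7
```

```bash
python3 sh.py "(473,-242,150)" "(564,110,300)" "(573,135,264)" "(566,211,264)" "(566,211,257)"
```

```text
clk 29.30 P [ 473.2 -231.2   49.8] grasp [ 473.8 -244.6   63.3] rot [-1.53   0.78  -1.464] j [-0.78  0.76  1.41  0.5   1.6  -1.02] gap 53.7
(473, -242, 150) shift [-0.0629, -0.0597, 0.0019] rows 1.7
(564, 110, 300) shift [-0.4102, 0.0782, 0.1243] rows 7.9
(573, 135, 264) shift [-0.4019, 0.121, 0.1342] rows 0.9
(566, 211, 264) shift [-0.4561, 0.1747, 0.1331] rows 1.5
(566, 211, 257) shift [-0.4512, 0.1797, 0.1329] rows 0.1
```

Emit:
play_rows(series=[[[-0.012, -0.012, 0], 0, 1], [[-0.035, -0.033, 0.001], 0, 1], [[-0.063, -0.06, 0.002], 0, 1], [[-0.1, -0.045, 0.015], 0, 1], [[-0.14, -0.03, 0.029], 0, 1], [[-0.18, -0.014, 0.043], 0, 1], [[-0.22, 0.002, 0.057], 0, 1], [[-0.26, 0.018, 0.071], 0, 1], [[-0.3, 0.034, 0.085], 0, 1], [[-0.34, 0.05, 0.1], 0, 1], [[-0.38, 0.066, 0.113], 0, 1], [[-0.41, 0.078, 0.124], 0, 1], [[-0.41, 0.085, 0.13], 0, 1], [[-0.402, 0.121, 0.134], 0, 1], [[-0.402, 0.121, 0.134], 0, 1], [[-0.402, 0.121, 0.134], 0, 1]])

```text
clock: 30.9
eef_pos: [571.9, 147.9, 250.6]
eef_rot: [-1.532, 0.78, -1.465]
wrist_force: [0.7, 0.9, -1.6]
finger_gap: 53.8
```

```bash
python3 sh.py  "(572,135,264)" "(566,211,264)" "(566,211,257.5)"
python3 - <<'E'
from h import *
im=manip.camera("side");cv2.imwrite("pics/s2.png",cv2.resize(im[120:400,160:460,::-1],None,fx=2,fy=2))
E
```

```text
clk 30.90 P [571.9 147.9 250.6] grasp [572.6 134.5 264.1] rot [-1.532  0.78  -1.465] j [-0.14  0.4   1.46  0.77  1.49 -0.38] gap 53.8
(572, 135, 264) shift [-0.0003, 0.0005, -0.0005] rows 0.0
(566, 211, 264) shift [-0.0545, 0.0541, -0.0006] rows 1.5
(566, 211, 257.5) shift [-0.0499, 0.0587, -0.0008] rows 0.1
```

View pics/s2.png

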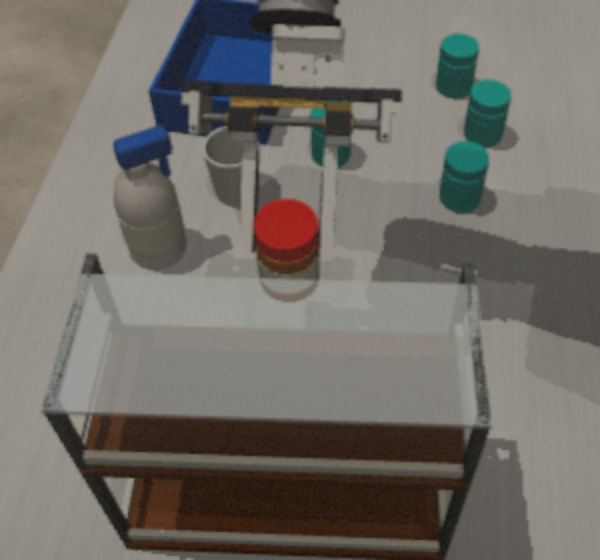

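The side view shows c upright in the fingers, its lid at (287,228), in front of the upper shelf and centred on it. I'm inserting it.

Emit:
play_rows(series=[[[-0.008, 0.008, 0], 0, 1], [[-0.016, 0.016, 0], 0, 1], [[-0.025, 0.025, 0], 0, 1], [[-0.034, 0.034, 0], 0, 1], [[-0.043, 0.043, 0], 0, 1], [[-0.05, 0.05, -0.001], 0, 1], [[-0.054, 0.054, -0.001], 0, 1], [[-0.054, 0.054, -0.001], 0, 1], [[-0.053, 0.055, -0.001], 0, 1], [[-0.052, 0.056, -0.001], 0, 1], [[-0.051, 0.057, -0.001], 0, 1], [[-0.05, 0.058, -0.001], 0, 1], [[-0.05, 0.058, -0.001], 0, 1]])

```text
clock: 32.25
eef_pos: [565.6, 223.4, 245.0]
eef_rot: [-1.53, 0.78, -1.465]
wrist_force: [-1.0, -0.1, -3.0]
finger_gap: 53.7
```

Emit:
play_rows(series=[[[0.0006, 0.0006, 0], 0, 1], [[0.0012, 0.0012, 0], 0, 1], [[0.0012, 0.0012, 0], 0, 1]])

```text
clock: 32.55
eef_pos: [565.6, 223.4, 243.2]
eef_rot: [-1.53, 0.78, -1.465]
wrist_force: [-0.5, 0.0, -2.4]
finger_gap: 53.8
```

```bash
python3 sh.py "(566,211,255)"
```

```text
clk 32.55 P [565.6 223.4 243.2] grasp [566.2 210.  256.7] rot [-1.53   0.78  -1.465] j [-0.01  0.39  1.5   0.8   1.39 -0.3 ] gap 53.8
(566, 211, 255) shift [0.0005, 0.0019, -0.0002] rows 0.0
```

Emit:
play_rows(series=[[[0.0006, 0.0006, 0], 0, 1], [[0.001, 0.001, 0], 0, 1], [[0.001, 0.001, 0], 0, 1]])

```text
clock: 32.85
eef_pos: [565.7, 223.4, 241.9]
eef_rot: [-1.53, 0.78, -1.465]
wrist_force: [0.4, 0.0, -0.4]
finger_gap: 53.7
```

Emit:
play_rows(series=[[[0.0005, 0.0005, 0], 0, 1], [[0.0005, 0.0005, 0], 0, 1]])

```text
clock: 33.05
eef_pos: [565.7, 223.5, 241.8]
eef_rot: [-1.529, 0.781, -1.464]
wrist_force: [-1.7, -0.9, 5.7]
finger_gap: 53.7
```

Contact is confirmed. Release and retreat.

Emit:
play_rows(series=[[[0, 0, 0], 0, 0.28], [[0, 0, 0], 0, 0.28], [[0, 0, 0], 0, 0.28], [[0, 0, 0], 0, 0.28], [[0, -0.015, 0], 0, 0.28], [[0, -0.04, 0], 0, 0.28], [[0, -0.08, 0], 0, 0.28], [[0, -0.12, 0], 0, 0.28], [[0, -0.16, 0], 0, 0.28], [[0, -0.2, 0], 0, 0.28], [[0, -0.2, 0], 0, 0.28], [[0, -0.2, 0], 0, 0.28]])

```text
clock: 34.25
eef_pos: [572.4, 82.0, 383.9]
eef_rot: [-1.528, 0.78, -1.465]
wrist_force: [-0.2, -0.0, -0.2]
finger_gap: 67.6
```

```bash
python3 sh.py
python3 - <<'E'
from h import *
p=manip.camera_params("wrist");im=manip.camera("wrist");cv2.imwrite("pics/w6.png",im[:,:,::-1])
t=manip.camera("top");side=manip.camera("side")
t0=cv2.imread("pics/top0.png")[:,:,::-1].copy()
for n,i in(("before",t0),("now",t)):print(n,"blue",blobs(i,(105,120,40),(125,255,255)))
hsv=cv2.cvtColor(im,cv2.COLOR_RGB2HSV);m=cv2.inRange(hsv,(0,150,130),(7,255,255));n,l,s,c=cv2.connectedComponentsWithStats(m)
for i in range(1,n):
    if s[i][4]>150:
        e=cv2.fitEllipse(cv2.convexHull(np.argwhere(l==i)[:,::-1].astype(np.float32)))
        x=np.array([-.078,.997]);y=np.array([-.997,-.078])
        for z in(272,160,135):
            q=plane("wrist",[e[0]],z,p)[0,:2]-[563.4,248.3];print(s[i].tolist(),z,"rack xy",round(q@x),round(q@y))
cv2.imwrite("pics/fin.png",np.hstack([cv2.resize(im[:,:,::-1],(480,300)),cv2.resize(t[90:320,120:500,::-1],(320,300))]))
E
```

```text
clk 34.25 P [572.4  82.  383.9] grasp [573.   68.6 397.4] rot [-1.528  0.78  -1.465] j [-0.25  0.34  1.24  0.76  1.77 -0.26] gap 67.6
before blue [([421.6, 143.1], [381, 109, 88, 60, 3667]), ([40.1, 148.9], [19, 140, 44, 18, 101])]
now blue [([436.3, 143.2], [393, 109, 76, 60, 2265]), ([40.2, 148.8], [19, 140, 43, 18, 98])]
[294, 180, 43, 15, 460] 272 rack xy -45 1
[294, 180, 43, 15, 460] 160 rack xy 33 -3
[294, 180, 43, 15, 460] 135 rack xy 50 -4
```

View pics/fin.png

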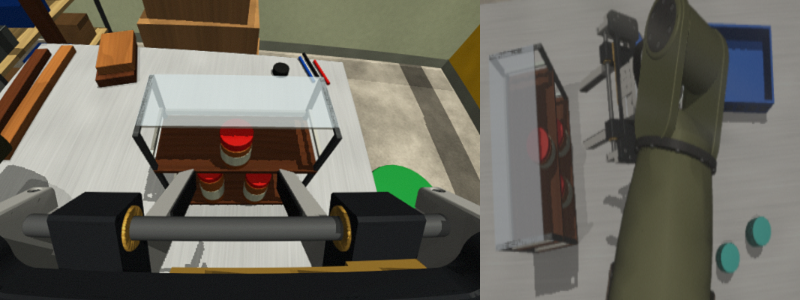

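Run:
```python
from h import *
p=manip.camera_params("wrist");x=np.array([-.078,.997]);y=np.array([-.997,-.078])
for n,u,z in(("c",(315,220),192),("a",(281,266),15),("b",(344,266),15)):
    q=plane("wrist",[u],z,p)[0,:2]-[563.4,248.3];print(n,"base front rack x",round(q@x),"-> axis",round(q@x+27),"y",round(q@y))
im=cv2.imread("pics/w6.png");cv2.imwrite("pics/w6c.png",cv2.resize(im[150:290,180:460],None,fx=2.8,fy=2.8))
```

```text
c base front rack x -50 -> axis -23 y -1
a base front rack x -54 -> axis -27 y 56
b base front rack x -53 -> axis -26 y -61
```

View pics/w6c.png

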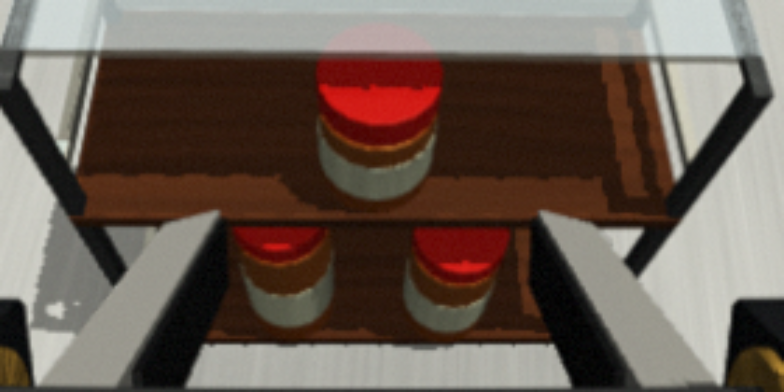

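```bash
python3 -c "
from cell import manip
print(manip.sign_off(), manip.read_state()['clock'])"
```

```text
the job is handed in; nothing more can be done
the job is handed in; nothing more can be done
```

All three red-lidded canisters are in the rack and the job is handed in, at about 34 s on the robot's clock. No verdict is reported.

**What I did:** The moves offer no tilt, and pointing straight down the gripper could not get under the boards. I tilted the tool 45° toward the rack with a series of deliberately out-of-reach commands. I then gripped each canister from the side and slid it in. The 120 mm and 145 mm canisters went on the lower shelf about 100 mm apart, and the short one in the middle of the upper shelf. I lowered each until the wrist force showed contact, at most about 18 N.

**Last checks:**
- **Canisters:** the final pictures show all three upright and behind the front edges, with the gripper clear of everything.
- **Depth readings disagree by about 10–15 mm:** the arm's release positions put the axes at about x = -38 mm, while the last picture gives -23 to -30 mm. Both are inside the -45 to 50 mm limits. A third reading, from the short canister's lid, came out at -45 mm, but the cover hid part of the lid, so I set it aside.
- **Bystanders:** the basket's outer edges in the top view are where they started. I did not re-measure the spray bottle and cup at the end; no collision force showed and they looked undisturbed in the later pictures.

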